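# Fetch a dropped spacer sleeve out of a deep well with sprung tongs

## Robot

A 7-joint arm with a two-finger parallel gripper is mounted at the origin on a cart in front of the work surface, level with it; the furniture and walls round the work are solid. World frame = base frame: x ahead of the robot, y to its left, z up, the work surface at z = 0. Lengths are in m, angles in rad, forces in N, time in s.
With the tool pointing down it reaches from about 0.425 to 0.875 m from the base axis. Payload 4.7 kg.
Tool frame: the origin (TCP) lies midway between the tips of the shut fingers; the grasp point (between the pads) lies 19 mm behind it; x points along the fingers, z is the direction in which the jaws open and shut, and the axes are right-handed (so a half turn about x gives the same grasp; the last joint's range is limited). The gripper opens to 87 mm and grips with 3 to 60 N. Pads are 19 mm wide; open, the fingers measure 117 mm over their backs; the gripper's body (75 mm by 190 mm) begins 51 mm behind the grasp point.
Start: joints at [-1.118, 0.321, -0.07, 1.45, 0.023, 1.371, -0.057], TCP at [0.276, 0.588, 0.193] pointing down, gripper open.
Joint ranges: [-2.86, 2.86], [-0.3, 2.09], [-1.38, 1.24], [0.06, 2.45], [-1.56, 4.7], [0.09, 2.05], [-2.69, 2.69]. Speed limits (rad/s): [2.57, 2.57, 3.14, 3.14, 3.14, 3.14, 3.14].

## Interface

Orientations are given as a rotation vector (axis times angle).
In Python, from bench import ctrl, vision, close_job gives the robot as it stands. The module is installed in compiled form; this text tells all that it offers.
- The arm moves only by the tool servo_tool, never from a script. Its argument "commands" is a list that holds one entry, the list of rows, each a list of 7 numbers: the turn, a rotation vector about the tool's x, y, z in degrees, then the shift along the tool's x, y, z in mm, then the finger opening in mm, from 0 to 87. In form: [[[wx, wy, wz, x, y, z, grip], ...]]. A call has 1 to 5 rows; each row is the pose to reach, as a shift and turn from the pose commanded when the call began, along the tool's axes at that moment; what a row does not reach only later rows make up. A row lasts 1/8 s, in which the tool goes at most 62.5 mm and 10.7 degrees, less where a joint would pass 70% of its speed; a pose out of reach is approached as far as the arm can. A call with a gripper value outside its range is refused whole. The fingers move at their own pace and stop on an object; "newtons" is the grip in N (left out, the last holds). Time passes only in rows, so rows that repeat a pose let the fingers close. It gives the time, the measured TCP pose, the force and the opening at its end, in the units of the state.
- ctrl.get_state(): the state, without advancing time (a new reading comes with each control period).
- vision.get_image(name): name is "side" or "top"; returns the picture (420x560x3 uint8, red, green, blue); there is no depth.
- vision.camera_info(name): a dict with "fov_y" (degrees; the focal length in pixels is half the picture's height over the tangent of half this angle, whatever the lens; pixels are square), "cx", "cy" (the principal point, pixels), "dist" ([k1, k2, p1, p2, k3] as OpenCV has them; the pictures are not rectified), "pose" (4x4, takes a point from camera to world coordinates). Camera axes: x right, y down, z forward; pixel columns grow to the right and rows downward; lengths in m; the calibration is good to about 2 mm. A picture is of the moment at which its call begins. camera_info takes no time and is no camera call.
- close_job(): hands the job in, once; it reports no verdict.
The state is a dict: "time": time; "joint_positions": joint angles; "qd": joint speeds; "joint_torque": joint torques, N m; "position": TCP position; "tool_rot": TCP orientation; "ft_force": force on the tool from outside, world axes, zero at the start; "torque": the same for the moment, N m; "grip_width": opening from 0.0 (shut) to 1.0 (fully open).
Only numpy, scipy, OpenCV 4.12 (cv2) and the standard library are available. Lean on these libraries where they do the work, as an engineer would, in place of code of your own. Each camera call takes 0.05 s, during which the arm holds its last target. There are 200 camera calls.

## Task

A small steel spacer sleeve has dropped to the bottom of one of the three deep wells of the grey housing; the other two wells hold only flat nuts. Take the sprung tongs from their stand, reach down into that well with them, squeeze them shut on the sleeve and lift it out, without touching the sleeve with the gripper itself. Then hang the tongs back on their stand as they hung before and let go, so that the sleeve is left lying or standing in the tray beneath them.

Things in the scene. Friction and masses are not known exactly. Their poses are not given: they have to be found in the camera images.
- tongs: Steel sprung tongs (sizes in mm), loose, 140 g, hanging empty and open on the stand. Cross bar 96 (x) by 10 (y) by 10 high; two upright legs, parallel, that close along y. Origin: middle of the bar's underside, z up. Below the bar the legs are strips 14 wide (x), 5 thick, reaching 82 below the origin; open, they are 32 apart inside and 42 over the outside.
- tongs_grip (a point): (mm) Where to pinch the tongs from above: midway between their two black-ribbed finger plates, 40 above the tongs' origin. The plates top the legs above the bar: flat, facing along the tongs' y, 24 wide (x), from 14 to 62 above the origin, 48 over their outer faces when open. Much lower the fingers would meet the guide pins.
- leg_a (a joint): How far each leg has closed, in m: 0 open, 0.0105 at the stop (27 mm over the plates). Both legs move alike. Springs press them open: about 5 N a side at 0.004, when the plates measure 40 mm and the legs are 24 mm apart inside, enough to carry the tongs; about 8 N at 0.009, closed on the sleeve (30 mm over the plates).
- spacer: Plain bright steel spacer sleeve (short tube), in mm 14 outside diameter, 8 bore, 22 tall, about 30 g, loose, standing upright on the floor of one of the wells, within about 4 of that well's middle. Origin: centre of its underside; z along its axis.
- housing: Grey housing (mm), fixed, 122 (x) by 66 (y) by 93 high, a low screwed foot at each x end; origin at the centre of its underside. Three open wells, centred at x = -38, 0, +38: each 30 (x) by 50 (y), floor at 8, rim at 93. Two hold a flat hexagon nut, 21 across, 9 high. With the tongs' x along the housing's x and their bar on the rim, the tips are 3 above the well's floor.
- stand: Tongs stand (mm), fixed; origin at the centre of its underside. Base plate 104 (x) by 84 (y); on it an aluminium tray, inside 62 by 72, floor at 7, rim at 22. At x = -40 and +40 an upright 8 thick, in its top a notch 22 wide (y), bottom at 100, cheeks up to 117. The tongs' bar lies in both notches along the stand's x, either way round; the tips then hang 11 above the tray floor.
Things that resemble listed ones, but are neither listed nor needed, are in the scene too. What is shaped like the tongs but orange is not meant.

How it is judged:
By the outcome, as a careful person would: the job done as asked, in the order asked, and still so for the second after the job is handed in, with the robot touching nothing.
It also fails if it takes over 48 s, if anything falls off the work surface, if the arm or the gripper's body presses on something with over 40 N, if the wrist force passes 120 N, or if a joint passes its speed limit or range.

## Working session

There is one attempt and no reset: what is moved stays moved. The work goes in short steps, Python scripts to look and compute and a tool call to move; the robot and the scene stay as the last step left them, time stands still between calls to the robot, and variables do not carry over. Pictures are saved under pics/ and viewed, about 8 in all and at most 12, crops included, and the job is handed in when it is done.

Besides the shell and the picture viewer there is one more tool, called after "Emit:" as a command line: name --argument value ..., lists and objects as JSON in quotes. servo_tool: Moves the arm, as the interface text tells. Its arguments: {"type":"object","properties":{"commands":{"type":"array"},"newtons":{"type":"number"}},"required":["commands"]}

```bash
mkdir -p pics; python3 - <<'E'
from bench import ctrl, vision
import cv2,numpy as np
for n in("side","top"):
    im=vision.get_image(n); cv2.imwrite(f"pics/{n}0.png",im[...,::-1]); i=vision.camera_info(n); print(n,i)
s=ctrl.get_state();print(s["time"],s["position"],s["tool_rot"],s["grip_width"])
E
ls
```

```text
side {'fov_y': 48.215060664152496, 'cx': 282.01902212531627, 'cy': 206.5321286471458, 'dist': array([-0.07836256,  0.        ,  0.        ,  0.        ,  0.        ]), 'pose': array([[ 0.89212768, -0.23837142,  0.38378024,  0.31602538],
       [-0.45168516, -0.48831627,  0.7466778 , -0.59309982],
       [ 0.00941949, -0.83947977, -0.54330929,  0.57132722],
       [ 0.        ,  0.        ,  0.        ,  1.        ]])}
top {'fov_y': 47.6439875348624, 'cx': 280.74992834816146, 'cy': 212.589431285604, 'dist': array([-0.11587662,  0.        ,  0.        ,  0.        ,  0.        ]), 'pose': array([[-3.31375079e-02, -9.76856069e-01,  2.11315229e-01,
         4.51940064e-01],
       [-9.99450705e-01,  3.22952115e-02, -7.43690978e-03,
         6.96036978e-02],
       [ 4.40320431e-04, -2.11445596e-01, -9.77389670e-01,
         1.05729053e+00],
       [ 0.00000000e+00,  0.00000000e+00,  0.00000000e+00,
         1.00000000e+00]])}
0.1 [0.2759869  0.58790078 0.19167117] [-0.88124283  1.38680808  0.87957229] 0.9983574830406482
pics
```

View pics/top0.png

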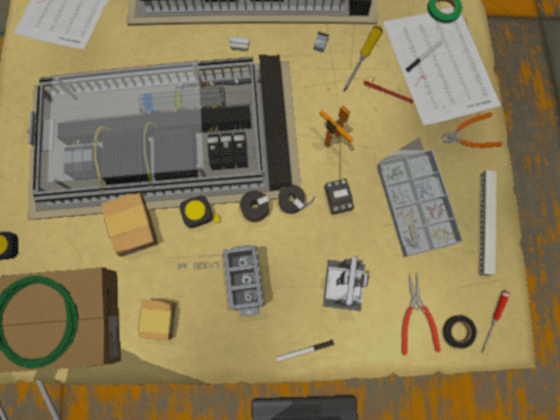

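View pics/side0.png

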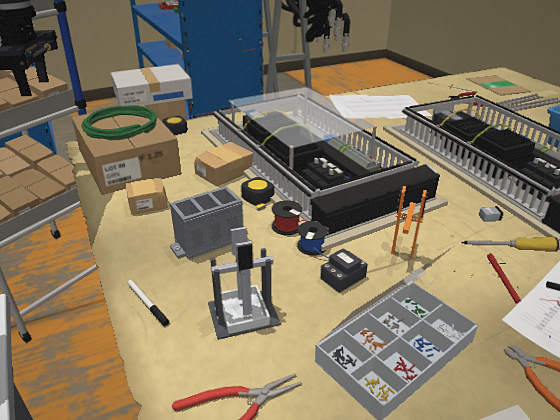

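The top view shows the housing near (242,280) and the stand with the tongs near (346,284). In the side view they are at (207,222) and (244,285). I'll zoom in on both.

```bash
python3 - <<'E'
import cv2,numpy as np
t=cv2.imread("pics/top0.png");s=cv2.imread("pics/side0.png")
f=lambda im,x,y,w,h,k:cv2.resize(im[y:y+h,x:x+w],None,fx=k,fy=k,interpolation=cv2.INTER_CUBIC)
a=f(t,212,238,60,85,7);b=f(t,315,250,54,85,7)[:595]
cv2.imwrite("pics/c1.png",np.hstack([a,b]))
cv2.imwrite("pics/c2.png",f(s,160,180,130,160,3.7))
E
```

```text
(no output)
```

View pics/c1.png

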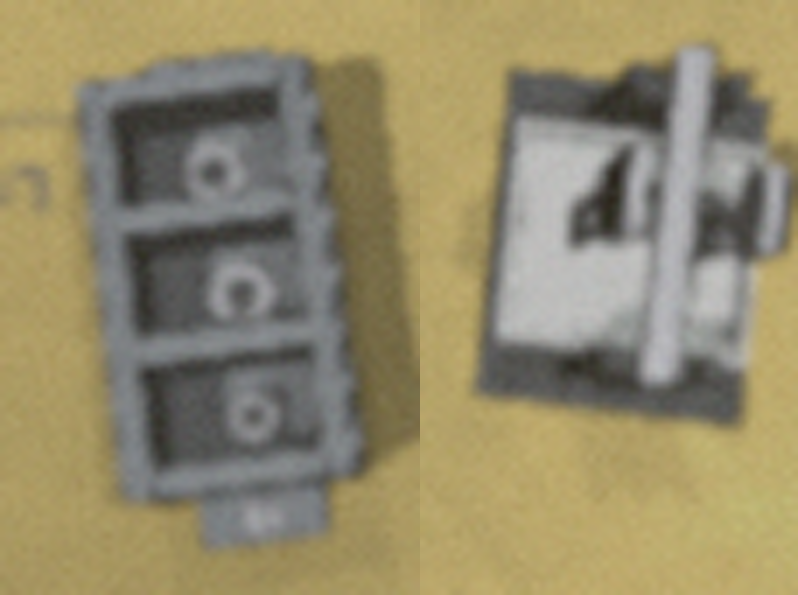

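View pics/c2.png

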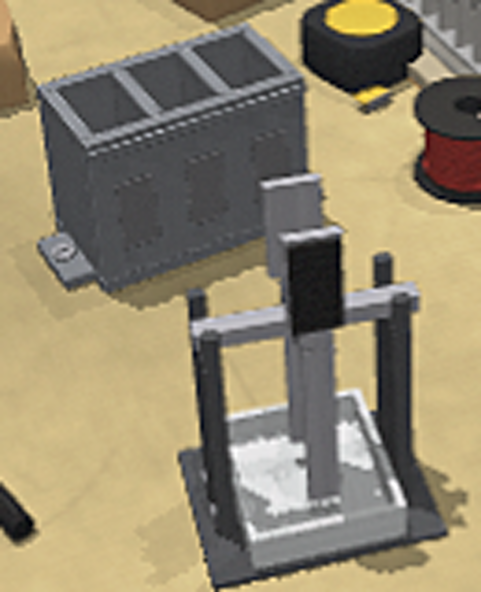

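```bash
cat > h.py <<'E'
import cv2,numpy as np
from bench import ctrl, vision
def K(n):
    i=vision.camera_info(n); f=210/np.tan(np.radians(i["fov_y"]/2))
    return np.array([[f,0,i["cx"]],[0,f,i["cy"]],[0,0,1]]),i["dist"],i["pose"]
def cast(n,px,z):
    k,d,T=K(n); p=cv2.undistortPoints(np.array(px,float).reshape(-1,1,2),k,d)[:,0]
    r=np.c_[p,np.ones(len(p))]@T[:3,:3].T; o=T[:3,3]
    return o+r*((z-o[2])/r[:,2])[:,None]
def proj(n,P):
    k,d,T=K(n); R=T[:3,:3].T; return cv2.projectPoints(np.array(P,float).reshape(-1,1,3),cv2.Rodrigues(R)[0],-R@T[:3,3],k,d)[0][:,0]
def avg(n,m=8): return np.mean([vision.get_image(n) for _ in range(m)],0)[...,::-1]
E
python3 - <<'E'
from h import *
t=avg("top",8); np.save("t.npy",t); s=avg("side",4); np.save("s.npy",s)
cc=lambda a,x0,y0,off=0:[((x-off)/7+x0-.43,y/7+y0-.43) for x,y in a]
c=cast("top",cc([(80,88),(310,58),(362,470),(130,497)],212,238),.093)
print(c.round(4)); print(np.linalg.norm(np.diff(np.r_[c,c[:1]],axis=0),axis=1).round(4))
b=cast("top",cc([(695,45),(658,383)],315,250,420),.110); print(b.round(4),np.linalg.norm(b[0]-b[1]))
f=lambda im,x,y,w,h,k:cv2.resize(im[y:y+h,x:x+w],None,fx=k,fy=k,interpolation=cv2.INTER_CUBIC)
g=f(t,217,243,54,76,7); 
cv2.imwrite("pics/c3.png",np.clip(np.hstack([g*1.3,f(t,315,243,56,76,7)*1.1]),0,255).astype('uint8'))
E
```

```text
[[0.5858 0.1829 0.093 ]
 [0.5925 0.1155 0.093 ]
 [0.4732 0.1034 0.093 ]
 [0.4676 0.1699 0.093 ]]
[0.0677 0.1199 0.0667 0.119 ]
[[ 0.5629 -0.0812  0.11  ]
 [ 0.4677 -0.0649  0.11  ]] 0.0965360744245006
```

View pics/c3.png

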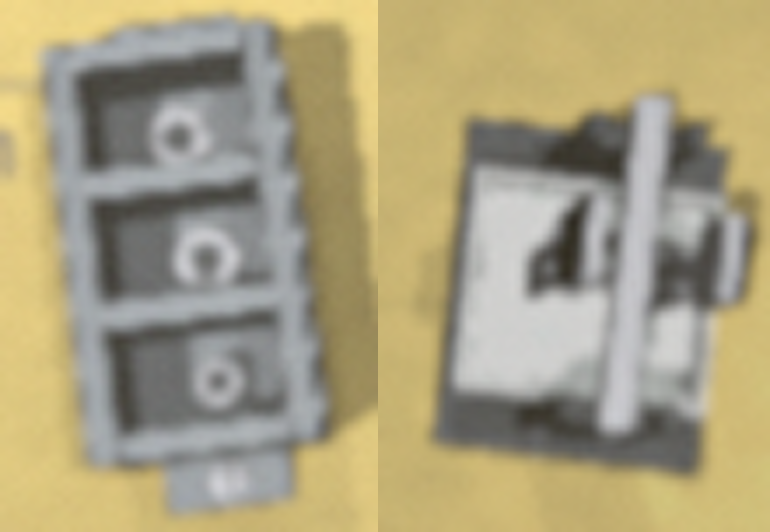

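```bash
python3 - <<'E'
from h import *
t=np.load("t.npy"); 
f=lambda im,x,y,w,h,k:cv2.resize(im[y:y+h,x:x+w],None,fx=k,fy=k,interpolation=cv2.INTER_CUBIC)
C=np.array([.5298,.1429]);a=np.radians(5.9);R=np.array([[np.cos(a),-np.sin(a)],[np.sin(a),np.cos(a)]])
o=[]
for x,y in[(180,135),(207,255),(217,380)]:
    px=(x/7+217-.43,y/7+243-.43)
    for z in(.017,.030): print(z,((cast("top",[px],z)[0,:2]-C)@R*1000).round(1))
    u,v=int(round(px[0])),int(round(px[1])); g=f(t,u-11,v-11,22,22,12).mean(2); print(u,v)
    o.append(np.clip((g-40)*1.5,0,255))
cv2.imwrite("pics/c4.png",np.hstack(o).astype('uint8'))
# predicted sizes
for z,w in((.017,.021),(.03,.014)):
    print(np.ptp(proj("top",[[.53,.14-w/2,z],[.53,.14+w/2,z]]),axis=0))
E
```

```text
0.017 [39.9  2.7]
0.03 [38.3  1.8]
242 262
0.017 [ 1.5 -1.1]
0.03 [ 0.4 -1.9]
246 279
0.017 [-37.2   0.6]
0.03 [-37.8  -0.3]
248 297
[9.63131409 0.29756637]
[6.50085374 0.20073535]
```

View pics/c4.png

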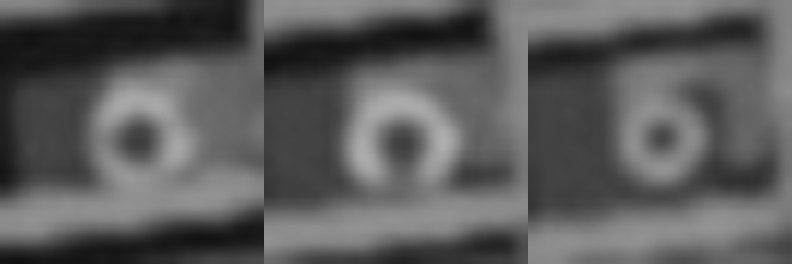

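The ring in the near well (x=-38) is the smallest: 7.3 px across, against an expected 6.5 for the sleeve plus blur and 9.6 for a nut. It also casts the longest shadow, so the sleeve is there. I'll cross-check the bar and work out the moves.

```bash
cat >> h.py <<'E'
from scipy.spatial.transform import Rotation as Ro
def Rt(yaw): # tool x down, z along tongs y for tongs-x yaw (deg), either sign
    a=np.radians(yaw); out=[]
    for s in(1,-1):
        x=np.array([0,0,-1.]);z=s*np.array([-np.sin(a),np.cos(a),0]); out.append(np.c_[x,np.cross(z,x),z])
    return out
def go(p,yaw,s=None):
    s=s or ctrl.get_state(); R0=Ro.from_rotvec(s["tool_rot"]); c=[]
    for M in Rt(yaw): c.append((R0.inv()*Ro.from_matrix(M)).as_rotvec(degrees=True))
    c=min(c,key=np.linalg.norm); print("turn",c.round(2),"shift",(R0.inv().apply(np.array(p)-s["position"])*1000).round(1))
def st():
    s=ctrl.get_state(); R=Ro.from_rotvec(s["tool_rot"]).as_matrix()
    print("t",round(s["time"],2),"p",np.round(s["position"],4),"F",np.round(s["ft_force"],1),"grip",round(s["grip_width"]*87,1),"yaw",np.degrees(np.arctan2(-R[0,2],R[1,2])).round(2),"down",R[:,0].round(3)); return s
E
python3 - <<'E'
from h import *
s=st();print(np.round(s["joint_positions"],2))
go([.5153,-.0731,.30],-9.7)
e=[(x/3.7+160-.36,y/3.7+180-.36) for x,y in[(192,330),(418,288)]]
print(np.round(e,1),proj("side",[[.4677,-.0649,.105],[.5629,-.0812,.105]]).round(1))
p=[((x-378)/7+315-.43,y/7+243-.43) for x,y in[(737,257),(600,228)]]
print(cast("top",p,.162).round(4))
a=np.radians(-9.7);n=np.array([-np.sin(a),np.cos(a)])
print(np.array([.5153,-.0731])-n*.022)
q=[((x-378)/7+315-.43,y/7+243-.43) for x,y in[(472,122),(727,148),(695,470),(437,437)]]
b=cast("top",q,.004);print(b.round(4),b.mean(0).round(4))
E
```

```text
t 0.7 p [0.2762 0.5884 0.1927] F [-0.8 -0.2 -0.4] grip 87.2 yaw -25.14 down [ 0.  0. -1.]
[-1.12  0.32 -0.07  1.45  0.02  1.37 -0.06]
turn [-15.44   0.     0.  ] shift [-107.3 -497.5 -497.3]
[[211.5 268.8]
 [272.6 257.5]] [[210.7 271.1]
 [272.2 259.6]]
[[ 0.512  -0.0929  0.162 ]
 [ 0.5212 -0.0564  0.162 ]]
[ 0.51159323 -0.09478548]
[[ 0.5684 -0.0398  0.004 ]
 [ 0.5572 -0.1207  0.004 ]
 [ 0.4567 -0.1041  0.004 ]
 [ 0.4701 -0.0239  0.004 ]] [ 0.5131 -0.0721  0.004 ]
```

Emit:
servo_tool --commands '[[[0, 0, 0, -60, 0, 0, 87], [0, 0, 0, -107, 0, 0, 87], [-5, 0, 0, -107, -40, -40, 87], [-10, 0, 0, -107, -80, -80, 87], [-15.4, 0, 0, -107, -120, -120, 87]]]'

```text
time: 1.32
position: [0.3344, 0.4272, 0.2999]
tool_rot: [-1.085, 1.283, 1.085]
ft_force: [0.8, -0.1, 0.0]
grip_width: 0.999
```

```bash
python3 -c "
from h import *
st();go([.5153,-.0731,.30],-9.7)"
```

```text
t 1.32 p [0.3344 0.4272 0.2999] F [ 0.8 -0.1  0. ] grip 86.9 yaw -9.56 down [ 0.001  0.001 -1.   ]
turn [0.14 0.03 0.03] shift [-3.000e-01 -2.614e+02 -4.633e+02]
```

Emit:
servo_tool --commands '[[[0, 0, 0, 0, -27, -48, 87], [0, 0, 0, 0, -54, -96, 87], [0, 0, 0, 0, -81, -144, 87], [0, 0, 0, 0, -108, -192, 87], [0, 0, 0, 0, -135, -240, 87]]]'

```text
time: 1.95
position: [0.4267, 0.1676, 0.3]
tool_rot: [-1.083, 1.284, 1.083]
ft_force: [0.7, 0.1, 0.5]
grip_width: 1.001
```

Emit:
servo_tool --commands '[[[0, 0, 0, 0, -27, -48, 87], [0, 0, 0, 0, -54, -96, 87], [0, 0, 0, 0, -81, -144, 87], [0, 0, 0, 0, -108, -192, 87], [0, 0, 0, 0, -126, -223, 87]]]'

```text
time: 2.58
position: [0.513, -0.0748, 0.3001]
tool_rot: [-1.081, 1.285, 1.08]
ft_force: [-0.3, 1.6, 0.1]
grip_width: 0.998
```

Emit:
servo_tool --commands '[[[0, 0, 0, 0, 0, 0, 87]]]'

```text
time: 2.7
position: [0.5128, -0.0753, 0.2998]
tool_rot: [-1.079, 1.288, 1.077]
ft_force: [-0.7, 0.3, 0.3]
grip_width: 1.003
```

```bash
python3 -c "
from h import *
st();go([.5150,-.0731,.121],-9.7)"
```

```text
t 2.7 p [ 0.5128 -0.0753  0.2998] F [-0.7  0.3  0.3] grip 87.2 yaw -10.11 down [ 0.    -0.001 -1.   ]
turn [-0.41 -0.06  0.04] shift [178.8  -1.6   2.7]
```

Emit:
servo_tool --commands '[[[-0.3, 0, 0, 45, -1.5, 2.5, 87], [-0.3, 0, 0, 90, -1.5, 2.5, 87], [-0.3, 0, 0, 120, -1.5, 2.5, 87], [-0.3, 0, 0, 120, -1.5, 2.5, 87]]]'

```text
time: 3.2
position: [0.5127, -0.0679, 0.1777]
tool_rot: [-1.086, 1.285, 1.092]
ft_force: [-1.2, 0.0, 0.5]
grip_width: 1.0
```

```bash
python3 -c "
from h import *
st();go([.5150,-.0731,.121],-9.7)
t=vision.get_image('top');s=vision.get_image('side')
f=lambda im,x,y,w,h,k:cv2.resize(im[y:y+h,x:x+w],None,fx=k,fy=k,interpolation=cv2.INTER_CUBIC)
cv2.imwrite('pics/d1.png',np.hstack([f(t,290,200,110,140,3.6),f(s,190,200,110,140,3.6)])[...,::-1])"
```

```text
t 3.2 p [ 0.5127 -0.0679  0.1777] F [-1.2  0.   0.5] grip 87.0 yaw -9.34 down [-0.005  0.    -1.   ]
turn [ 0.36 -0.02 -0.27] shift [56.7 -3.4 -4.7]
```

View pics/d1.png

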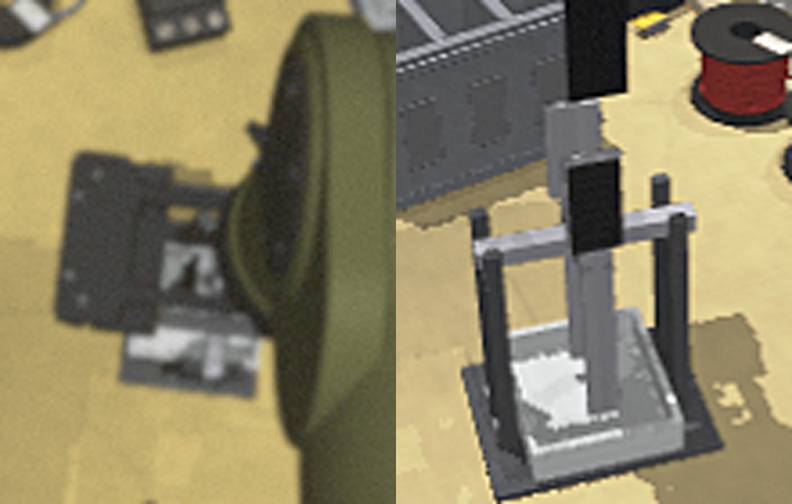

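Emit:
servo_tool --commands '[[[0, 0, 0, 0, 0, 0, 87], [0, 0, 0, 0, 0, 0, 87]]]'

```text
time: 3.55
position: [0.5155, -0.0694, 0.1809]
tool_rot: [-1.088, 1.281, 1.086]
ft_force: [0.5, 0.0, 0.2]
grip_width: 0.996
```

```bash
python3 -c "
from h import *
for i in range(4): s=st();vision.get_image('top')
go([.5150,-.0731,.121],-9.7)"
```

```text
t 3.55 p [ 0.5155 -0.0694  0.1809] F [0.5 0.  0.2] grip 86.6 yaw -9.43 down [ 0.002  0.    -1.   ]
t 3.6 p [ 0.5153 -0.0694  0.1807] F [-1.1  0.3 -0.3] grip 87.1 yaw -9.43 down [ 0.002  0.    -1.   ]
t 3.65 p [ 0.5151 -0.0694  0.1804] F [-0.1 -0.4 -0.5] grip 86.8 yaw -9.44 down [ 0.001  0.    -1.   ]
t 3.7 p [ 0.515  -0.0695  0.1802] F [ 0.2 -0.1  0. ] grip 87.2 yaw -9.44 down [ 0.001  0.    -1.   ]
turn [0.25 0.02 0.04] shift [59.  -0.7 -3.6]
```

Emit:
servo_tool --commands '[[[0.2, 0, 0, 25, -0.7, -3.6, 87], [0.2, 0, 0, 45, -0.7, -3.6, 87], [0.2, 0, 0, 59, -0.7, -3.6, 87], [0.2, 0, 0, 59, -0.7, -3.6, 87], [0.2, 0, 0, 59, -0.7, -3.6, 87]]]'

```text
time: 4.38
position: [0.5153, -0.0732, 0.1214]
tool_rot: [-1.085, 1.283, 1.084]
ft_force: [0.7, 0.3, -0.3]
grip_width: 0.999
```

Emit:
servo_tool --commands '[[[0, 0, 0, 0, 0, 0, 70], [0, 0, 0, 0, 0, 0, 60], [0, 0, 0, 0, 0, 0, 52], [0, 0, 0, 0, 0, 0, 52]]]' --newtons 20

```text
time: 4.88
position: [0.5148, -0.0731, 0.1208]
tool_rot: [-1.084, 1.284, 1.084]
ft_force: [0.3, -0.1, -0.4]
grip_width: 0.645
```

```bash
python3 -c "
from h import *
s=st();go([.5150,-.0731,.121],-9.7)
s=vision.get_image('side')
cv2.imwrite('pics/d2.png',cv2.resize(s[130:340,170:300],None,fx=2.8,fy=2.8,interpolation=cv2.INTER_CUBIC)[...,::-1])"
```

```text
t 4.88 p [ 0.5148 -0.0731  0.1208] F [ 0.3 -0.1 -0.4] grip 56.1 yaw -9.64 down [ 0.  0. -1.]
turn [0.06 0.01 0.01] shift [-0.2 -0.2  0.1]
```

View pics/d2.png

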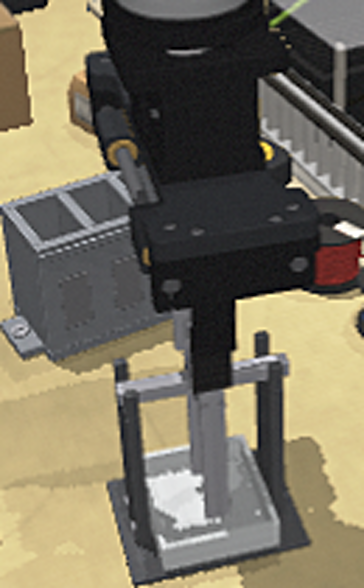

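The finger covers the plate squarely, so I'll close to 40 mm.

Emit:
servo_tool --commands '[[[0, 0, 0, 0, 0, 0, 48], [0, 0, 0, 0, 0, 0, 44], [0, 0, 0, 0, 0, 0, 40], [0, 0, 0, 0, 0, 0, 40], [0, 0, 0, 0, 0, 0, 40]]]' --newtons 20

```text
time: 5.55
position: [0.5147, -0.0731, 0.1207]
tool_rot: [-1.084, 1.284, 1.084]
ft_force: [0.1, -0.6, 0.1]
grip_width: 0.463
```

Emit:
servo_tool --commands '[[[0, 0, 0, -8, 0, 0, 40], [0, 0, 0, -20, 0, 0, 40], [0, 0, 0, -20, 0, 0, 40], [0, 0, 0, -20, 0, 0, 40]]]'

```text
time: 6.05
position: [0.5148, -0.0731, 0.1408]
tool_rot: [-1.084, 1.284, 1.084]
ft_force: [-0.2, -0.2, -1.7]
grip_width: 0.462
```

```bash
python3 -c "
from h import *
st()
s=vision.get_image('side')
cv2.imwrite('pics/d3.png',cv2.resize(s[130:340,170:300],None,fx=2.8,fy=2.8,interpolation=cv2.INTER_CUBIC)[...,::-1])"
```

```text
t 6.05 p [ 0.5148 -0.0731  0.1408] F [-0.2 -0.2 -1.7] grip 40.2 yaw -9.64 down [ 0.  0. -1.]
```

View pics/d3.png

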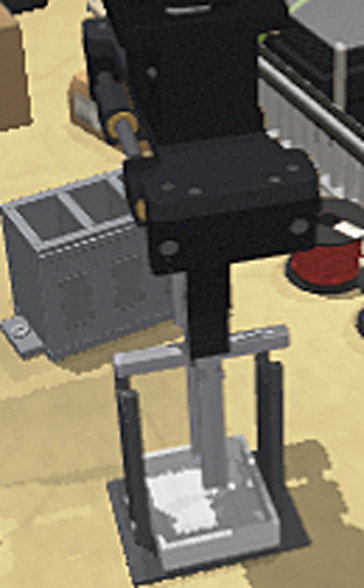

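Emit:
servo_tool --commands '[[[0, 0, 0, -25, 0, 0, 40], [0, 0, 0, -60, 0, 0, 40], [0, 0, 0, -90, 0, 0, 40], [0, 0, 0, -105, 0, 0, 40], [0, 0, 0, -105, 0, 0, 40]]]'

```text
time: 6.72
position: [0.5151, -0.0732, 0.246]
tool_rot: [-1.085, 1.283, 1.084]
ft_force: [0.1, 0.6, -1.3]
grip_width: 0.455
```

```bash
python3 -c "
from h import *
s=st();C=np.array([.5298,.1429]);a=np.radians(5.9)
p=C+np.array([[np.cos(a),-np.sin(a)],[np.sin(a),np.cos(a)]])@[-.0378,-.0002];print(p)
go([*p,.245],5.9)"
```

```text
t 6.72 p [ 0.5151 -0.0732  0.246 ] F [ 0.1  0.6 -1.3] grip 39.6 yaw -9.64 down [ 0.001  0.    -1.   ]
[0.49222079 0.1388155 ]
turn [-1.554e+01  1.000e-02  6.000e-02] shift [  1.   58.  205.2]
```

Emit:
servo_tool --commands '[[[-2, 0, 0, 0, 7, 25, 40], [-5, 0, 0, 0, 18, 65, 40], [-9, 0, 0, 0, 31, 110, 40], [-12, 0, 0, 0, 43, 152, 40], [-14.5, 0, 0, 0, 53, 187, 40]]]'

```text
time: 7.35
position: [0.4922, 0.1233, 0.2443]
tool_rot: [-1.274, 1.167, 1.277]
ft_force: [0.4, 0.6, -1.4]
grip_width: 0.462
```

Emit:
servo_tool --commands '[[[-0.7, 0, 0, 0.5, 3, 11, 40], [-1, 0, 0, 1, 5, 18.2, 40], [-1, 0, 0, 1, 5, 18.2, 40], [-1, 0, 0, 1, 5, 18.2, 40], [-1, 0, 0, 1, 5, 18.2, 40]]]'

```text
time: 7.98
position: [0.4876, 0.1368, 0.2448]
tool_rot: [-1.283, 1.16, 1.283]
ft_force: [-0.2, -1.0, -1.6]
grip_width: 0.464
```

Emit:
servo_tool --commands '[[[0, 0, 0, 0, 0, 0, 40], [0, 0, 0, 0, 0, 0, 40]]]'

```text
time: 8.22
position: [0.4873, 0.1376, 0.2447]
tool_rot: [-1.284, 1.159, 1.284]
ft_force: [0.1, -0.6, -1.9]
grip_width: 0.461
```

```bash
python3 -c "
from h import *
s=st();go([.4922,.1388,.205],5.9)
t=vision.get_image('top');s=vision.get_image('side')
f=lambda im,x,y,w,h,k:cv2.resize(im[y:y+h,x:x+w],None,fx=k,fy=k,interpolation=cv2.INTER_CUBIC)
cv2.imwrite('pics/e1.png',np.hstack([f(t,200,210,90,130,4.4),f(s,160,140,90,130,4.4)])[...,::-1])"
```

```text
t 8.22 p [0.4873 0.1376 0.2447] F [ 0.1 -0.6 -1.9] grip 40.1 yaw 5.84 down [ 0.  0. -1.]
turn [-0.06  0.01  0.01] shift [39.7 -4.9  0.7]
```

View pics/e1.png

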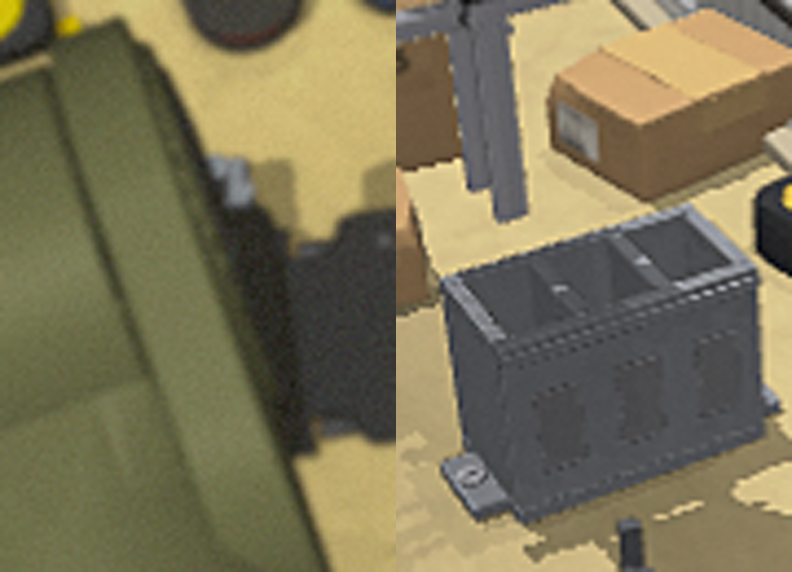

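```bash
python3 -c "
from h import *
cv=lambda a:[((x-396)/4.4+160-.4,y/4.4+140-.4) for x,y in a]
c=cast('side',cv([(442,278),(690,208),(757,270),(500,345)]),.093);print(c.round(4),c.mean(0))
a=np.radians(5.9);R=np.array([[np.cos(a),-np.sin(a)],[np.sin(a),np.cos(a)]])
# outer face bottom edge of the near leg: (497,222)-(524,214)
print(cast('side',cv([(497,222),(524,214)]),.1417).round(4))
T=np.array([.4873,.1376])
print([(T+R@np.array(v)).round(4) for v in((-.007,-.017),(.007,-.017))])
"
```

```text
[[0.4686 0.1693 0.093 ]
 [0.5865 0.1779 0.093 ]
 [0.5935 0.1155 0.093 ]
 [0.4762 0.1085 0.093 ]] [0.53119041 0.14281656 0.093     ]
[[0.4846 0.1233 0.1417]
 [0.4964 0.1246 0.1417]]
[array([0.4821, 0.12  ]), array([0.496 , 0.1214])]
```

Emit:
servo_tool --commands '[[[0, 0, 0, 0, -5.2, 0.2, 40], [0, 0, 0, 0, -5.2, 0.2, 40], [0, 0, 0, 12, -5.2, 0.2, 40], [0, 0, 0, 30, -5.2, 0.2, 40], [0, 0, 0, 40, -5.2, 0.2, 40]]]'

```text
time: 8.95
position: [0.4914, 0.1382, 0.2025]
tool_rot: [-1.284, 1.162, 1.286]
ft_force: [0.0, -0.8, -0.8]
grip_width: 0.463
```

Emit:
servo_tool --commands '[[[0, 0, 0, 0, 0, 0, 40], [0, 0, 0, 10, 0, 0, 40], [0, 0, 0, 20, 0, 0, 40], [0, 0, 0, 30, 0, 0, 40], [0, 0, 0, 30, 0, 0, 40]]]'

```text
time: 9.57
position: [0.4917, 0.1383, 0.1736]
tool_rot: [-1.284, 1.161, 1.285]
ft_force: [-0.0, -0.5, -1.2]
grip_width: 0.458
```

```bash
python3 -c "
from h import *
s=st();go([.4925,.1382,.135],5.9);print(s['torque'])"
```

```text
t 9.57 p [0.4917 0.1383 0.1736] F [-0.  -0.5 -1.2] grip 39.9 yaw 5.86 down [-0.002 -0.001 -1.   ]
turn [-0.04 -0.03 -0.11] shift [38.6 -0.8 -0.2]
[ 0.05455941 -0.0593329  -0.03660117]
```

Emit:
servo_tool --commands '[[[0, 0, 0, 10, -0.7, 0, 40], [0, 0, 0, 20, -0.7, 0, 40], [0, 0, 0, 30, -0.7, 0, 40], [0, 0, 0, 36, -0.7, 0, 40], [0, 0, 0, 36, -0.7, 0, 40]]]'

```text
time: 10.2
position: [0.4928, 0.1385, 0.1381]
tool_rot: [-1.284, 1.16, 1.285]
ft_force: [-0.4, 0.3, -1.1]
grip_width: 0.464
```

Emit:
servo_tool --commands '[[[0, 0, 0, 5, 0, 0, 40], [0, 0, 0, 10, 0, 0, 40], [0, 0, 0, 15, 0, 0, 40], [0, 0, 0, 15, 0, 0, 40]]]'

```text
time: 10.7
position: [0.4928, 0.1385, 0.1232]
tool_rot: [-1.284, 1.16, 1.285]
ft_force: [0.5, -0.2, -1.3]
grip_width: 0.461
```

Emit:
servo_tool --commands '[[[0, 0, 0, 2, 0, 0, 40], [0, 0, 0, 4, 0, 0, 40], [0, 0, 0, 6, 0, 0, 40], [0, 0, 0, 6, 0, 0, 40]]]'

```text
time: 11.2
position: [0.493, 0.1386, 0.1175]
tool_rot: [-1.284, 1.159, 1.284]
ft_force: [-0.7, -0.5, -1.7]
grip_width: 0.459
```

Emit:
servo_tool --commands '[[[0, 0, 0, 1, 0, 0, 40], [0, 0, 0, 2, 0, 0, 40], [0, 0, 0, 2, 0, 0, 40]]]'

```text
time: 11.58
position: [0.4931, 0.1386, 0.1156]
tool_rot: [-1.284, 1.159, 1.284]
ft_force: [0.6, -0.6, -1.8]
grip_width: 0.462
```

Emit:
servo_tool --commands '[[[0, 0, 0, 0, 0, 0, 37], [0, 0, 0, 0, 0, 0, 34], [0, 0, 0, 0, 0, 0, 31], [0, 0, 0, 0, 0, 0, 28], [0, 0, 0, 0, 0, 0, 26]]]' --newtons 25

```text
time: 12.2
position: [0.4932, 0.1387, 0.1157]
tool_rot: [-1.284, 1.159, 1.284]
ft_force: [-0.2, 0.1, -1.2]
grip_width: 0.313
```

Emit:
servo_tool --commands '[[[0, 0, 0, 0, 0, 0, 26], [0, 0, 0, 0, 0, 0, 26]]]'

```text
time: 12.45
position: [0.4932, 0.1387, 0.1157]
tool_rot: [-1.284, 1.159, 1.284]
ft_force: [-0.6, -0.4, -1.2]
grip_width: 0.305
```

Emit:
servo_tool --commands '[[[0, 0, 0, 0, 0, 0, 26], [0, 0, 0, 0, 0, 0, 26], [0, 0, 0, 0, 0, 0, 26]]]' --newtons 11

```text
time: 12.82
position: [0.4932, 0.1386, 0.1157]
tool_rot: [-1.284, 1.159, 1.284]
ft_force: [-0.2, -0.3, -0.1]
grip_width: 0.316
```

```bash
python3 -c "
from h import *
g=[];F=[]
for i in range(8):
    s=ctrl.get_state();g.append(s['grip_width']*87);F.append(s['ft_force']);im=vision.get_image('side')
print(np.mean(g),np.std(g),np.mean(F,0))
im=np.array(im)
cv2.imwrite('pics/e2.png',cv2.resize(im[120:290,150:290],None,fx=3.4,fy=3.4,interpolation=cv2.INTER_CUBIC)[...,::-1])"
```

```text
27.789023079335614 0.1945943465985629 [ 0.00697138  0.12638804 -0.82949053]
```

Emit:
servo_tool --commands '[[[0, 0, 0, 0, 0, 0, 26], [0, 0, 0, -4, 0, 0, 26], [0, 0, 0, -12, 0, 0, 26], [0, 0, 0, -22, 0, 0, 26], [0, 0, 0, -32, 0, 0, 26]]]' --newtons 25

```text
time: 13.85
position: [0.4934, 0.1387, 0.1487]
tool_rot: [-1.284, 1.158, 1.284]
ft_force: [0.3, 0.1, -1.9]
grip_width: 0.303
```

Emit:
servo_tool --commands '[[[0, 0, 0, -15, 0, 0, 26], [0, 0, 0, -40, 0, 0, 26], [0, 0, 0, -70, 0, 0, 26], [0, 0, 0, -97, 0, 0, 26], [0, 0, 0, -97, 0, 0, 26]]]'

```text
time: 14.48
position: [0.4947, 0.1391, 0.2475]
tool_rot: [-1.285, 1.154, 1.281]
ft_force: [-0.1, 0.8, -2.0]
grip_width: 0.304
```

```bash
python3 -c "
from h import *
g=[];F=[];I=[]
for i in range(8):
    s=ctrl.get_state();g.append(s['grip_width']*87);F.append(s['ft_force']);I.append(vision.get_image('side'))
print(np.mean(g),np.std(g),np.mean(F,0));st()
im=np.mean(I,0)
p=proj('side',[[.4932,.1387,s['position'][2]-.103]])[0];print(p)
x,y=int(p[0])-40,int(p[1])-55
o=np.clip(cv2.resize(im[y:y+80,x:x+80],None,fx=7,fy=7,interpolation=cv2.INTER_CUBIC)*1.2,0,255)
cv2.imwrite('pics/e3.png',o[...,::-1].astype('uint8'))"
```

```text
26.41755623856924 0.21980197240353422 [ 0.17449262 -0.03226284 -2.00229349]
t 14.88 p [0.4927 0.1385 0.2438] F [-0.2 -0.1 -1.5] grip 26.5 yaw 5.86 down [-0.001 -0.001 -1.   ]
[184.71771881 185.59699423]
```

View pics/e3.png

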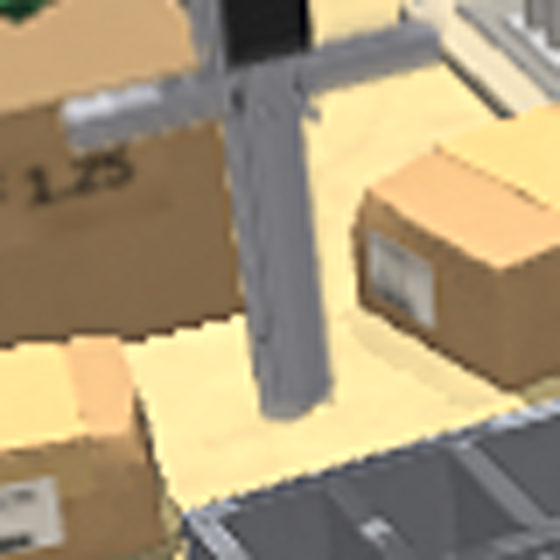

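```bash
python3 -c "
from h import *
a=np.radians(5.9);R=np.array([[np.cos(a),-np.sin(a)],[np.sin(a),np.cos(a)]])
T=np.array([.4930,.1386]);z=.2438-.103
def P(n,l): 
    p=proj('side',[[*(T+R@np.array(v[:2])),z+v[2]] for v in l]);print(n,((p-[144,130]+.43)*7).round(0).tolist())
P('near leg bottom',[(-.007,-.012,0),(.007,-.012,0),(-.007,-.007,0),(.007,-.007,0)])
P('far leg bottom',[(-.007,.007,0),(.007,.007,0),(-.007,.012,0),(.007,.012,0)])
P('sleeve bottom',[(-.007,0,-.0045),(0,-.007,-.0045),(.007,0,-.0045),(0,.007,-.0045)])
P('bar ends',[(-.048,-.005,.087),(.048,-.005,.087)])
"
python3 -c "
import cv2;im=cv2.imread('pics/e3.png');c=im[330:450,220:370];cv2.imwrite('pics/e4.png',cv2.resize(c,None,fx=4,fy=4))
import numpy as np
for y in range(360,440,8): print(y,cv2.cvtColor(im,6)[y,244:350:7].tolist())"
```

```text
near leg bottom [[280.0, 419.0], [331.0, 405.0], [273.0, 411.0], [323.0, 396.0]]
far leg bottom [[252.0, 387.0], [302.0, 373.0], [244.0, 379.0], [294.0, 365.0]]
sleeve bottom [[264.0, 414.0], [300.0, 418.0], [314.0, 400.0], [279.0, 395.0]]
bar ends [[71.0, 139.0], [439.0, 49.0]]
360 [239, 179, 115, 127, 120, 119, 123, 124, 120, 116, 114, 117, 164, 224, 235, 235]
368 [245, 192, 117, 133, 121, 116, 123, 124, 121, 116, 115, 117, 157, 219, 238, 236]
376 [246, 204, 127, 135, 120, 113, 123, 123, 121, 117, 115, 114, 139, 202, 237, 237]
384 [242, 232, 167, 123, 121, 117, 124, 122, 122, 117, 113, 111, 131, 198, 239, 237]
392 [239, 238, 185, 123, 123, 119, 123, 120, 120, 114, 110, 116, 153, 220, 242, 237]
400 [235, 242, 198, 126, 130, 126, 129, 125, 123, 116, 119, 149, 178, 213, 239, 234]
408 [233, 238, 199, 136, 142, 141, 139, 137, 124, 125, 194, 241, 232, 230, 232, 232]
416 [233, 234, 219, 175, 152, 145, 142, 145, 168, 207, 232, 238, 232, 231, 231, 233]
424 [232, 229, 231, 226, 217, 215, 210, 222, 237, 237, 235, 233, 234, 232, 230, 233]
432 [227, 227, 226, 229, 233, 237, 238, 239, 237, 233, 234, 235, 235, 235, 235, 233]
```

```bash
python3 -c "
from h import *
st();go([.5148,-.0731,.245],-9.64)"
```

```text
t 14.88 p [0.4927 0.1385 0.2438] F [-0.2 -0.1 -1.5] grip 26.5 yaw 5.86 down [-0.001 -0.001 -1.   ]
turn [15.5  -0.04 -0.08] shift [  -1.1   -0.4 -212.7]
```

Emit:
servo_tool --commands '[[[1, 0, 0, 0, 0, -15, 26], [3, 0, 0, 0, 0, -45, 26], [6, 0, 0, 0, 0, -85, 26], [9, 0, 0, 0, 0, -125, 26], [12, 0, 0, 0, 0, -165, 26]]]'

```text
time: 15.5
position: [0.5096, -0.0298, 0.2449]
tool_rot: [-1.126, 1.26, 1.125]
ft_force: [1.0, -0.6, -2.4]
grip_width: 0.305
```

Emit:
servo_tool --commands '[[[2, 0, 0, -0.5, 5, -25, 26], [3, 0, 0, -1, 8, -39, 26], [3.5, 0, 0, -1, 9.5, -46.5, 26], [3.5, 0, 0, -1, 9.5, -46.5, 26], [3.5, 0, 0, -1, 9.5, -46.5, 26]]]'

```text
time: 16.12
position: [0.4957, -0.0693, 0.2456]
tool_rot: [-1.086, 1.283, 1.086]
ft_force: [-0.3, 0.5, -1.6]
grip_width: 0.305
```

Emit:
servo_tool --commands '[[[0, 0, 0, 0, 0, 0, 26], [0, 0, 0, 0, 0, 0, 26], [0, 0, 0, 0, 0, 0, 26]]]'

```text
time: 16.5
position: [0.4957, -0.0705, 0.2456]
tool_rot: [-1.085, 1.284, 1.085]
ft_force: [-0.1, 0.3, -0.8]
grip_width: 0.303
```

```bash
python3 -c "
from h import *
t=avg('top',6);s2=avg('side',4);st();go([.5148,-.0731,.121],-9.64)
t0=np.load('t.npy')
for u,v in((242,262),(246,279),(248,297)):
    for q in(t0,t): print(q.mean(2)[v,u-8:u+9].round().astype(int).tolist())
f=lambda im,x,y,w,h,k:cv2.resize(im[y:y+h,x:x+w],None,fx=k,fy=k,interpolation=cv2.INTER_CUBIC)
o=np.hstack([f(t,217,243,54,76,7),f(s2,205,170,54,76,7)])
cv2.imwrite('pics/f1.png',np.clip(o*1.2,0,255).astype('uint8'))"
```

```text
t 17.0 p [ 0.4956 -0.0708  0.2457] F [-0.1  0.8 -2.2] grip 26.4 yaw -9.64 down [ 0.  0. -1.]
turn [-0.    0.    0.01] shift [124.7 -19.3   0.9]
[86, 86, 84, 89, 108, 123, 114, 93, 83, 92, 122, 146, 140, 124, 113, 110, 110]
[95, 94, 94, 98, 120, 137, 126, 103, 93, 103, 134, 160, 157, 140, 128, 123, 122]
[85, 85, 86, 105, 139, 149, 125, 97, 86, 96, 124, 152, 150, 124, 106, 107, 110]
[96, 96, 94, 119, 154, 163, 140, 106, 95, 106, 138, 169, 167, 139, 119, 119, 123]
[84, 82, 83, 88, 108, 132, 124, 97, 90, 114, 133, 121, 94, 95, 105, 108, 102]
[94, 94, 93, 101, 120, 133, 137, 135, 137, 137, 136, 134, 127, 122, 118, 119, 114]
```

Emit:
servo_tool --commands '[[[0, 0, 0, 0, -8, 0.5, 26], [0, 0, 0, 0, -19.3, 0.9, 26], [0, 0, 0, 0, -19.3, 0.9, 26], [0, 0, 0, 0, -19.3, 0.9, 26], [0, 0, 0, 0, -19.3, 0.9, 26]]]'

```text
time: 17.62
position: [0.5146, -0.0731, 0.2456]
tool_rot: [-1.084, 1.284, 1.085]
ft_force: [0.2, -0.4, -1.7]
grip_width: 0.303
```

```bash
python3 -c "
from h import *
s2=avg('side',4);st();go([.5148,-.0731,.121],-9.64);cv2.imwrite('pics/f2.png',s2)
a=np.radians(-9.64);R=np.array([[np.cos(a),-np.sin(a)],[np.sin(a),np.cos(a)]])
T=ctrl.get_state()['position'];z=T[2]-.103
def P(n,l):
    p=proj('side',[[*(T[:2]+R@np.array(v[:2])),z+v[2]] for v in l]);print(n,p.round(1).tolist());return p
P('leg',[(-.007,-.012,0),(.007,-.012,0)]);p=P('sleeve bottom',[(0,0,-.0045)])[0]
g=s2.mean(2).round().astype(int);u,v=p.round().astype(int)
print(u,v);print(g[v-12:v+8,u-10:u+11])"
```

```text
t 17.82 p [ 0.5146 -0.073   0.2457] F [-1.1 -0.2 -2.5] grip 26.2 yaw -9.64 down [ 0.  0. -1.]
turn [0.   0.01 0.01] shift [ 1.247e+02 -2.000e-01 -1.000e-01]
leg [[237.7, 251.5], [247.0, 249.8]]
sleeve bottom [[240.6, 248.2]]
241 248
[[ 80  80  82  81  79  86  88  96 111 110 110 107 104 105 105 104 124 170
  194 190 190]
 [ 80  79  81  79 152 174  86  89 110 111 110 107 105 105 106 105 128 173
  193 190 190]
 [ 84  83  83  78 119 185 164  88 109 110 110 106 103 105 107 107 104 159
  201 193 190]
 [ 83  94  99  83  76 114 127  96 110 110 109 107 103 105 107 108 109 110
  164 201 196]
 [ 80  82  92  78  80  91  95  95 110 110 109 107 103 105 107 109 109 112
  120 114 161]
 [ 79  82  81  79  84  97  98 100 113 110 111 108 104 104 106 110 101 106
  124 120 115]
 [ 80  78  85  96  96 101  97 101 112 110 110 107 104 103 107 108 100 107
  125 124 120]
 [ 80  73  86 112 105 100  99  99 112 110 110 107 104 104 107 108 102 108
  120 119 114]
 [113 110 117 125 118 107 102 103 110 109 110 107 103 103 106 107 101 104
  113 108 155]
 [104 113 122 121 115 106 102 104 112 110 110 108 104 104 106 105 
[... 331 characters left out ...]
 110 108  99  98 112 130 146 173
  192 188 188]
 [113 112 111 151 197 176 127  97 103 110 103  84  91 162 201 197 194 191
  190 189 189]
 [109 146 190 188 187 190 175 152 145 138 143 161 187 191 186 186 188 189
  190 189 189]
 [185 182 181 179 181 182 185 188 190 189 189 187 186 185 182 183 186 188
  189 189 189]
 [164 170 153 154 153 166 171 164 181 180 181 180 183 182 183 183 185 186
  187 189 188]
 [158 159 159 156 156 156 155 166 182 181 181 179 182 183 184 185 186 186
  186 187 186]
 [158 159 161 161 159 158 158 157 167 183 183 183 183 184 185 185 186 188
  190 190 191]][ WARN:0@9.261] global loadsave.cpp:1063 imwrite_ Unsupported depth image for selected encoder is fallbacked to CV_8U.
```

The ring has gone from the near well, and a rounded shape sticks out below the closed tips. I take both to mean the sleeve is held. Lowering into the notches.

Emit:
servo_tool --commands '[[[0, 0, 0, 20, 0, 0, 26], [0, 0, 0, 45, 0, 0, 26], [0, 0, 0, 70, 0, 0, 26], [0, 0, 0, 88, 0, 0, 26], [0, 0, 0, 95, 0, 0, 26]]]'

```text
time: 18.45
position: [0.5142, -0.073, 0.1497]
tool_rot: [-1.084, 1.285, 1.085]
ft_force: [-0.8, 0.7, -1.1]
grip_width: 0.308
```

Emit:
servo_tool --commands '[[[0, 0, 0, 7, 0, 0, 26], [0, 0, 0, 14, 0, 0, 26], [0, 0, 0, 21, 0, 0, 26], [0, 0, 0, 26, 0, 0, 26], [0, 0, 0, 26, 0, 0, 26]]]'

```text
time: 19.08
position: [0.5145, -0.073, 0.1243]
tool_rot: [-1.084, 1.285, 1.085]
ft_force: [0.3, -0.7, -1.9]
grip_width: 0.306
```

Emit:
servo_tool --commands '[[[0, 0, 0, 2, 0, 0, 26], [0, 0, 0, 3, 0, 0, 26], [0, 0, 0, 3.5, 0, 0, 26], [0, 0, 0, 3.5, 0, 0, 26]]]'

```text
time: 19.58
position: [0.5148, -0.073, 0.1212]
tool_rot: [-1.084, 1.284, 1.084]
ft_force: [1.1, -0.0, -2.1]
grip_width: 0.307
```

```bash
python3 -c "
from h import *
s2=avg('side',4);st();np.save('s2.npy',s2)
s=np.load('s.npy')
f=lambda im:np.clip(cv2.resize(im[160:325,200:290],None,fx=3.6,fy=3.6,interpolation=cv2.INTER_CUBIC),0,255)
cv2.imwrite('pics/g1.png',np.hstack([f(s),f(s2)]).astype('uint8'))
go([.5148,-.0731,.1208],-9.64)
F=[]
for i in range(6): F.append(ctrl.get_state()['ft_force']);vision.get_image('top')
print(np.mean(F,0))
# bar end faces: compare patches
for u0,v0 in((205,262),(266,250)):
    a=s[v0:v0+16,u0:u0+16].astype('float32')
    r=cv2.matchTemplate(s2[v0-8:v0+24,u0-8:u0+24].astype('float32'),a,cv2.TM_CCOEFF_NORMED);print(r.max(),np.unravel_index(r.argmax(),r.shape))
"
```

```text
t 19.77 p [ 0.5148 -0.0731  0.1212] F [ 0.   0.1 -2.1] grip 26.5 yaw -9.64 down [ 0.  0. -1.]
turn [0.   0.01 0.01] shift [ 0.4  0.  -0. ]
[ 0.00779945  0.06957137 -1.76472802]
0.9860459 (np.int64(8), np.int64(8))
0.91294664 (np.int64(8), np.int64(8))
```

Both bar ends match their original pixel positions exactly, so I'll open slowly.

Emit:
servo_tool --commands '[[[0, 0, 0, 0.4, 0, 0, 29], [0, 0, 0, 0.4, 0, 0, 33], [0, 0, 0, 0.4, 0, 0, 37], [0, 0, 0, 0.4, 0, 0, 42], [0, 0, 0, 0.4, 0, 0, 47]]]'

```text
time: 20.7
position: [0.5148, -0.0732, 0.1208]
tool_rot: [-1.084, 1.284, 1.084]
ft_force: [0.2, -0.9, -1.4]
grip_width: 0.51
```

Emit:
servo_tool --commands '[[[0, 0, 0, 0, 0, 0, 55], [0, 0, 0, 0, 0, 0, 65], [0, 0, 0, 0, 0, 0, 87], [0, 0, 0, 0, 0, 0, 87], [0, 0, 0, 0, 0, 0, 87]]]'

```text
time: 21.32
position: [0.5148, -0.073, 0.1208]
tool_rot: [-1.084, 1.284, 1.084]
ft_force: [-0.7, -1.1, 0.2]
grip_width: 0.962
```

Emit:
servo_tool --commands '[[[0, 0, 0, 0, 0, 0, 87], [0, 0, 0, -15, 0, 0, 87], [0, 0, 0, -40, 0, 0, 87], [0, 0, 0, -90, 0, 0, 87], [0, 0, 0, -150, 0, 0, 87]]]'

```text
time: 21.95
position: [0.5141, -0.0731, 0.2727]
tool_rot: [-1.084, 1.285, 1.085]
ft_force: [0.4, -0.0, 0.3]
grip_width: 0.996
```

Emit:
servo_tool --commands '[[[0, 0, 0, -30, -10, 40, 87], [0, 0, 0, -30, -20, 90, 87], [0, 0, 0, -30, -30, 140, 87], [0, 0, 0, -30, -30, 190, 87], [0, 0, 0, -30, -30, 240, 87]]]'

```text
time: 22.58
position: [0.5849, 0.1601, 0.302]
tool_rot: [-1.085, 1.283, 1.083]
ft_force: [-0.6, -0.5, 0.2]
grip_width: 1.0
```

Emit:
servo_tool --commands '[[[0, 0, 0, 0, 0, 0, 87], [0, 0, 0, 0, 0, 0, 87], [0, 0, 0, 0, 0, 0, 87]]]'

```text
time: 22.95
position: [0.5848, 0.1566, 0.3016]
tool_rot: [-1.083, 1.284, 1.082]
ft_force: [-0.3, 0.6, -0.4]
grip_width: 0.999
```

```bash
python3 -c "
from h import *
s2=avg('side',4);t=avg('top',6);st()
f=lambda im,x,y,w,h,k:cv2.resize(im[y:y+h,x:x+w],None,fx=k,fy=k,interpolation=cv2.INTER_CUBIC)
o=np.hstack([f(t,315,243,60,92,6.4),f(s2,200,200,62,92,6.4)])
cv2.imwrite('pics/g2.png',np.clip(o,0,255).astype('uint8'));print(o.shape)
s=np.load('s.npy')
for u0,v0 in((205,262),(266,250),(230,225)):
    a=s[v0:v0+16,u0:u0+16].astype('float32')
    r=cv2.matchTemplate(s2[v0-8:v0+24,u0-8:u0+24].astype('float32'),a,cv2.TM_CCOEFF_NORMED);print(r.max(),np.unravel_index(r.argmax(),r.shape))
"
```

```text
t 23.45 p [0.5845 0.1585 0.3008] F [ 0.5 -0.1 -0.3] grip 87.3 yaw -9.64 down [-0.  0. -1.]
(589, 781, 3)
0.99630743 (np.int64(8), np.int64(8))
0.78990906 (np.int64(8), np.int64(8))
0.9876335 (np.int64(8), np.int64(8))
```

View pics/g2.png

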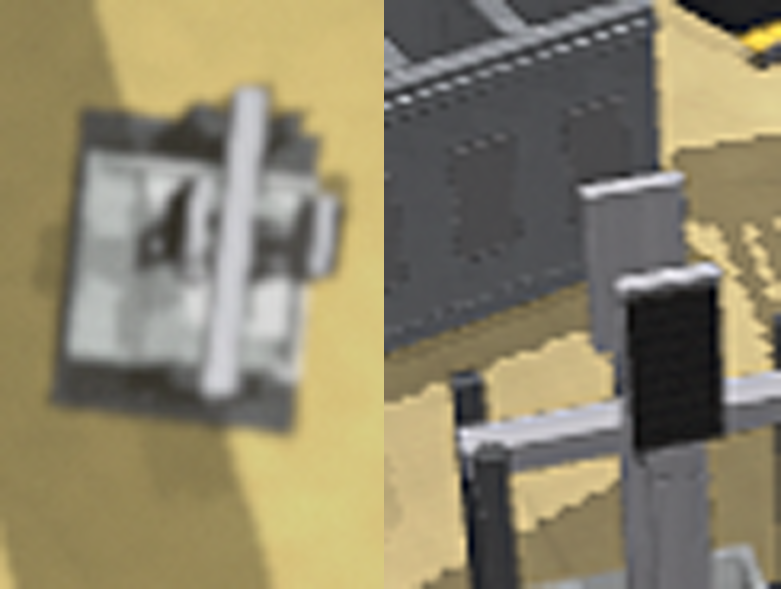

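The tongs hang as before. My crop missed the tray, so I'll clear the arm's shadow and compare the tray numerically with the first pictures.

Emit:
servo_tool --commands '[[[0, 0, 0, 0, 20, 45, 87], [0, 0, 0, 0, 40, 95, 87], [0, 0, 0, 0, 60, 145, 87], [0, 0, 0, 0, 80, 195, 87], [0, 0, 0, 0, 100, 245, 87]]]'

```text
time: 24.08
position: [0.5264, 0.4185, 0.3009]
tool_rot: [-1.084, 1.284, 1.084]
ft_force: [-0.1, -0.3, 0.3]
grip_width: 0.997
```

Emit:
servo_tool --commands '[[[0, 0, 0, 0, 0, 0, 87], [0, 0, 0, 0, 20, 50, 87], [0, 0, 0, 0, 40, 90, 87], [0, 0, 0, 0, 40, 90, 87], [0, 0, 0, 0, 40, 90, 87]]]'

```text
time: 24.7
position: [0.5036, 0.5107, 0.3006]
tool_rot: [-1.085, 1.285, 1.082]
ft_force: [-0.2, -0.1, 0.7]
grip_width: 1.003
```

```bash
python3 -c "
from h import *
st()
B={'side':np.load('s.npy'),'top':np.load('t.npy')}
for n in B:
    a=avg(n,8); d=np.abs(a-B[n]).mean(2); np.save(n+'1.npy',a)
    # clip to the neighbourhood of stand and housing
    for nm,c in(('stand',(.5145,-.0725)),('well',(.4922,.1388)),('housing',(.53,.143))):
        p=proj(n,[[*c,.02]])[0].astype(int); w=45 if nm=='stand' else 10
        m=(cv2.GaussianBlur(d,(3,3),0)>14).astype('uint8'); q=np.zeros_like(m); q[p[1]-w:p[1]+w,p[0]-w:p[0]+w]=m[p[1]-w:p[1]+w,p[0]-w:p[0]+w]
        k,_,st_,ce=cv2.connectedComponentsWithStats(q)
        for i in range(1,k):
            if st_[i,4]>5: print(n,nm,'box',st_[i].tolist(),'c',ce[i].round(1),'world z=.018',cast(n,[ce[i]],.018)[0].round(4))
"
```

```text
t 24.7 p [0.5036 0.5107 0.3006] F [-0.2 -0.1  0.7] grip 87.3 yaw -9.72 down [ 0.001 -0.002 -1.   ]
side stand box [273, 260, 2, 5, 9] c [273.4 261.8] world z=.018 [0.6083 0.0076 0.018 ]
side stand box [250, 278, 2, 3, 6] c [250.5 279. ] world z=.018 [ 0.5516 -0.0171  0.018 ]
side stand box [239, 300, 5, 16, 72] c [241.  307.4] world z=.018 [ 0.5098 -0.0736  0.018 ]
side stand box [257, 305, 3, 3, 8] c [258.1 305.9] world z=.018 [ 0.5363 -0.0828  0.018 ]
top stand box [342, 284, 7, 5, 29] c [344.9 285.6] world z=.018 [ 0.5097 -0.0722  0.018 ]
top well box [250, 293, 4, 7, 17] c [251.9 295.4] world z=.018 [0.4957 0.1302 0.018 ]
top well box [247, 296, 2, 3, 6] c [247.5 297. ] world z=.018 [0.4924 0.1397 0.018 ]
```

```bash
python3 -c "
from bench import close_job
print(close_job())"
```

```text
the job is handed in; nothing more can be done
None
```

The job is handed in. The sleeve is out of the well and in the tray, and the tongs are back on their stand, open and let go. I took the tongs at 40 mm, reached into the well nearest the robot (housing x = -38), closed them on the sleeve and lifted it out. The run took about 25 s of the 48 s allowed, and wrist force readings stayed below about 3 N.

**What the last checks showed:**
- **Sleeve in the tray:** both cameras show a new object in the tray, at (0.510, -0.073) m, agreeing to about 1 mm. It is about as tall as the standing sleeve. This is from comparing images numerically: my last viewed picture cropped out the tray, so I never saw the sleeve there by eye.
- **Well emptied:** the sleeve's ring is gone from the near well. The rings in the other two wells are unchanged.
- **Tongs back as they hung:** the bar ends and a plate match their original pixel positions. The match at the far bar end was weaker (0.79), with the arm's shadow over part of the scene.

**What disagreed:** the finger opening on the sleeve read 26.5 mm at 25 N and 27.8 mm at 11 N, not the expected 30 mm. The change with force looked like fingers giving slightly. The emptied well and the sleeve showing below the tips confirmed the grip.

One sideways move above the stand went about 19 mm the wrong way because of a sign error. I corrected it before lowering, and nothing was touched.

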